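# Clamp down the water softener's lid

## Task

Clamp the lid of the water softener: with a fingertip, push the loose clamp bar round clockwise until it stops with both ends fully under the catches, then spin the wing screw on it down clockwise with repeated fingertip strokes on its wings until it comes up finger-tight. Only push: never grip or force the bar or the wings, stop when the screw comes tight, and leave everything else on the counter where it stands.

Things in the scene. Friction and masses are not known exactly. Their poses are not given: they have to be found in the camera images.
- softener: water softener of the coffee machine: upright steel vessel 186 mm across, too heavy to shift (place and yaw vary); origin at the centre of its underside, z up. Lid shut, its flat top 222 mm above the counter. Clamp bar and wing screw sit above the lid on the vessel's own upright axis. Two brass taps stick out at its +x side, to 162 mm from the axis, below 200 mm
- catch_left (a point): the fixed catch on the softener's +y side (its twin is opposite): point under the tongue where the bar's end belongs, 102 mm from the axis, 246 mm up. Post 110 to 118 mm from the axis, 36 mm wide, top 272 mm up; its tongue (264 to 272 mm up) reaches inward to 94 mm from the axis. Open on the side where the bar comes in, a stop lug on the other
- bar_swing (a joint): swing of the clamp bar about the vessel's axis, rad, growing clockwise seen from above. 0.9 is home: stops with rubber faces (give 1 mm at 5 N), both ends under the catches, bar along the softener's y axis. Smaller: swung anticlockwise, ends clear. Starts between 0.05 and 0.45, stays where it is left, turns stiffly (about 2 N at 74 mm from the axis)
- bar_left_arm (a point): point inside the clamp bar, 74 mm from the axis, 246 mm up, on the arm that goes under the left catch. Its +y points outward along the bar, its +x the way this arm travels homeward. Steel bar 212 mm long, 16 mm wide (26 within 38 mm of the axis, 36 mm round boss at the middle, 233 to 261 mm up), top 260, underside 236 mm up, 14 mm clear of the lid
- screw_turn (a joint): turn of the wing screw relative to the bar, rad, growing clockwise seen from above as it screws down (3 mm a turn). 10.5 is tight: its foot presses the lid on its rubber seal, a springy stop (the wings give about 0.1 rad at 12 N and ease back). Starts between 0 and 3, runs freely (about 1.2 N at the wings), stays where it is left
- wings (a point): centre of the wing screw, on the vessel's axis, half-way up the wings; 288 mm above the counter when tight, up to 5 mm higher backed off. Its x axis points along one wing, the other is opposite. Each wing: upright plate 7 mm thick (9 at the round tip), 26 mm high, from the hub to 38 mm from the axis. Hub 26 mm across; between the wings the room is free down to the bar
- clamp_bar: the clamp bar as a body, with the wing screw that it carries, all bare steel; origin on the vessel's axis, 246 mm up, +y along the left arm
- paper_cups: stack of white paper cups standing mouth up, 77 mm across, about 146 mm high, loose; origin at the centre of its underside
- beer_mug: glass beer mug with a handle, 82 mm across, 135 mm high, loose; origin at the centre of its underside
- salt_jar: closed clear jar with a white cap, 90 mm across, 130 mm high, loose; origin at the centre of its underside
- milk_jug: steel milk jug with a handle, 84 mm across, 100 mm high, loose; origin at the centre of its underside
- spanner: steel spanner lying flat, 180 mm long, along its x axis, loose; origin at its underside
- tamper: dark coffee tamper, 58 mm across, 90 mm high, loose; origin at the centre of its underside
- creamer_basket: low wooden tray of creamer pods, 160 x 220 mm, 45 mm high, loose; origin at the centre of its underside

How it is judged:
By the outcome, as a careful person would: the job done as asked, in the order asked, and still so for the second after the job is handed in, with the robot touching nothing.
It also fails if it takes over 69 s, if anything falls off the work surface, if the arm or the gripper's body presses on something with over 40 N, if the wrist force passes 120 N, or if a joint passes its speed limit or range.

## Robot

A 6-joint arm with a two-finger parallel gripper is mounted at the origin on the work surface. World frame = base frame: x ahead of the robot, y to its left, z up, the work surface at z = 0. Lengths are in m, angles in rad, forces in N, time in s.
With the tool pointing down it reaches from about 0.425 to 0.95 m from the base axis. Payload 3.5 kg.
Tool frame: the origin (TCP) lies midway between the tips of the shut fingers; the grasp point (between the pads) lies 19 mm behind it (ctrl.pinch_z is the distance from the TCP to the grasp point, in m); z points along the fingers, y is the line along which they close (so a half turn about z gives the same grasp; the last joint's range is limited). The gripper opens to 85 mm and grips with 20 to 120 N. Pads are 22 mm wide; open, the fingers measure 114 mm over their backs; the gripper's body (76 mm by 85 mm) begins 54 mm behind the grasp point. The pads swing forward as they close: fully open they stand 13 mm farther back than shut.
Start: joints at [-1.468, 0.286, 1.577, -0, 1.279, -0.15], TCP at [0.169, -0.654, 0.231] pointing down, gripper open.
Joint ranges: [-2.77, 2.77], [-0.9, 2.22], [0.21, 2.48], [-1.53, 4.67], [0.24, 2.81], [-2.84, 2.84]. Speed limits (rad/s): [2.79, 2.79, 3.14, 3.14, 3.14, 3.14].

## Interface

Orientations are given as a unit quaternion [x, y, z, w].
In Python, from plant import get_state, viewer, sign_off, ctrl gives the robot as it stands. The module is installed in compiled form; this text tells all that it offers.
- The arm moves only by the shell command python3 -m handwheel 'ROWS' [FORCE]. ROWS is JSON, a list that holds one entry, the list of rows, each a list of 5 numbers: the finger opening in m, from 0 to 0.0854, then the shift along the tool's x, y, z in m, then the turn about the tool's z in degrees. In form: [[[claw, x, y, z, spin], ...]]. A call has 1 to 12 rows; each row shifts and turns the commanded pose from where the row before left it, along the tool's axes as they then stand; what a row does not reach is not made up. A row lasts 1/12 s, in which the tool goes at most 41.7 mm and 7.16 degrees, less where a joint would pass 70% of its speed; a pose out of reach is approached as far as the arm can. A call is refused whole if a number of a shift passes 0.0417 or a number of a turn 7.16, either way. A call with a gripper value outside its range is refused whole. The fingers move at their own pace and stop on an object; FORCE is the grip in N (left out, the last holds). Time passes only in rows, so rows that do not move let the fingers close. It gives the time, the measured TCP pose, the force, the opening and the grip force at its end, in the units of the state.
- get_state(): the state, without advancing time (a new reading comes with each control period).
- viewer.read_camera(name): name is "side" or "top" or "wrist"; returns the picture (400x640x3 uint8, blue, green, red); there is no depth.
- viewer.camera_params(name): a dict with "fov_y" (degrees; the focal length in pixels is half the picture's height over the tangent of half this angle, whatever the lens; pixels are square), "cx", "cy" (the principal point, pixels), "xyz" and "attitude" of the camera in the world; the wrist camera has in their place "hand_eye" (4x4, takes a point from camera to tool coordinates, whose origin is the TCP and whose axes are the flange's). Camera axes: x right, y up, looking along -z (the intrinsics and any distortion apply to the point x, -y, -z); pixel columns grow to the right and rows downward; lengths in m; the calibration is good to about 2 mm. The wrist camera is an equidistant fisheye: a pixel r from the principal point sees the ray r / f radians off the axis. A picture is of the moment at which its call begins: read the wrist's pose just before it. camera_params takes no time and is no camera call.
- sign_off(): hands the job in; it is judged then, once.
Trained networks look in the newest picture that a camera, given by its name, has taken for a name from the list of things; names that differ only in an ending like _2 or _b are one class to them, and where a whole thing is asked for, a point or a joint stands for the part that bears it (a point fixed in the world has none). Each returns a list of dicts, best first, with "confidence" (0 to 1); they miss things now and then, are a little off and sometimes report something else, mostly with a low value. They report only what shows in the picture. A call takes as long as a camera call.
- viewer.look_for(camera, name): "extent" ([left, top, width, height] as shares, 0 to 1, of the picture: columns of its width, rows of its height, round what is visible of it).
- viewer.outline_of(camera, name): "mask" (400x640 bool, what is visible of it) and "extent" ([left, top, width, height] as shares, 0 to 1, of the picture: columns of its width, rows of its height, round what is visible of it).
- viewer.pinpoint(camera, name): "xy" ([column, row] as shares, 0 to 1, of the picture: columns of its width, rows of its height: a listed point, or the origin of a listed thing).
The state is a dict: "time": time; "qpos": joint angles; "dq": joint speeds; "joint_efforts": joint torques, N m; "eef_pos": TCP position; "tcp_rot": TCP orientation; "contact_force": force on the tool from outside, world axes, zero at the start; "wrist_torque": the same for the moment, N m; "opening": opening from 0.0 (shut) to 1.0 (fully open); "finger_force": force on a finger pad.
Only numpy, scipy, OpenCV 4.12 (cv2) and the standard library are available. Lean on these libraries where they do the work, as an engineer would, in place of code of your own. Each camera call takes 0.05 s, during which the arm holds its last target. There are 200 camera calls.

## Working session

There is one attempt and no reset: what is moved stays moved. The work goes in short steps, Python scripts to look and compute and a shell command to move; the robot and the scene stay as the last step left them, time stands still between calls to the robot, and variables do not carry over. Pictures are saved under pics/ and viewed, at most 10 in all, crops included, and the job is handed in when it is done.

```bash
mkdir -p pics; cat > h.py <<'E'
import numpy as np, cv2
from plant import get_state, viewer, sign_off, ctrl
from scipy.spatial.transform import Rotation as R
def rotm(a):
    a=np.array(a,float); 
    return a if a.shape==(3,3) else R.from_quat(a).as_matrix()
def ray(cam,px,st=None):
    p=viewer.camera_params(cam); f=200/np.tan(np.radians(p['fov_y'])/2)
    u=(px[0]-p['cx'])/f; v=(px[1]-p['cy'])/f
    if cam=='wrist':
        r=np.hypot(u,v); s=np.sin(r)/r if r>1e-9 else 1
        d=np.array([u*s,-v*s,-np.cos(r)]); H=np.array(p['hand_eye'])
        st=st or get_state(); T=rotm(st['tcp_rot'])
        return T@H[:3,3]+np.array(st['eef_pos']), T@H[:3,:3]@d
    d=np.array([u,-v,-1.]); return np.array(p['xyz']), rotm(p['attitude'])@d
def at_z(cam,px,z,st=None):
    o,d=ray(cam,px,st); return o+d*(z-o[2])/d[2]
def pt(cam,name,z):
    out=[]
    for r in viewer.pinpoint(cam,name)[:2]:
        px=np.array(r['xy'])*[640,400]; out.append((round(r['confidence'],2),px.round(1),at_z(cam,px,z).round(4)))
    return out
E
python3 - <<'E'
from h import *
s=get_state(); print(s)
for c in('top','side','wrist'):
    im=viewer.read_camera(c); cv2.imwrite(f'pics/{c}0.png',im); print(c,viewer.camera_params(c))
    for n,z in(('softener',0),('catch_left',.246),('bar_left_arm',.246),('wings',.29),('clamp_bar',.246),('paper_cups',0),('beer_mug',0),('salt_jar',0),('milk_jug',0),('spanner',0),('tamper',0),('creamer_basket',0)):
        if c=='top' or n in('softener','catch_left','bar_left_arm','wings','clamp_bar'): print(c,n,pt(c,n,z))
E
```

```text
{'time': 0.0, 'qpos': array([-1.46796845e+00,  2.87183154e-01,  1.57816186e+00, -4.21144296e-06,
        1.27861765e+00, -1.49976545e-01]), 'dq': array([-1.00557744e-03, -4.44177195e-04,  7.95560999e-04, -1.07810550e-03,
       -1.84334047e-03, -2.06083369e-05]), 'joint_efforts': array([-5.80735086e-04, -4.05980659e+01, -2.92627072e+01, -2.70881965e-04,
        5.79491563e-03, -6.36432027e-07]), 'eef_pos': array([ 0.16880614, -0.65287485,  0.22994372]), 'tcp_rot': array([ 9.92021098e-01,  1.26066396e-01,  2.59179153e-05, -1.18472308e-03]), 'contact_force': array([-0.65568957,  0.3327306 ,  0.52651474]), 'wrist_torque': array([-0.06365986,  0.01269249,  0.03524984]), 'finger_force': 0.0, 'opening': 0.9992244733900228}
top {'fov_y': 52.13353806374103, 'cx': 323.23734979060686, 'cy': 199.968562912475, 'xyz': array([ 0.32069203, -0.03036949,  1.54511048]), 'attitude': array([-0.04962088,  0.0550405 ,  0.70807708, -0.70223583])}
top softener [(0.63, array([322.3, 184. ]), array([ 0.6133, -0.0402,  0.    ])), (0.38, array([434.9, 252.2]), array([ 0.3496, -0.4609,  0.    ]))]
top catch_left
[... 1390 characters left out ...]
 ]))]
side wings [(0.5, array([299. , 155.4]), array([ 0.6193, -0.0478,  0.29  ]))]
side clamp_bar [(0.7, array([302.8, 163. ]), array([ 0.6149, -0.0594,  0.246 ]))]
wrist {'fov_y': 65.70646984690485, 'cx': 313.74202801034903, 'cy': 195.25298208204916, 'hand_eye': array([[-2.71722393e-04,  9.58647863e-01,  2.84594801e-01,
         7.31351117e-02],
       [ 9.99999961e-01,  2.77220751e-04,  2.09606862e-05,
        -6.38700813e-04],
       [-5.88016675e-05,  2.84594796e-01, -9.58647901e-01,
        -1.43616251e-01],
       [ 0.00000000e+00,  0.00000000e+00,  0.00000000e+00,
         1.00000000e+00]])}
wrist softener []
wrist catch_left []
wrist bar_left_arm []
wrist wings []
wrist clamp_bar []
```

```bash
python3 - <<'E'
import cv2,numpy as np
a=cv2.imread('pics/top0.png')[90:270,210:400]; b=cv2.imread('pics/side0.png')[90:270,210:400]
f=lambda i:cv2.resize(i,None,fx=3,fy=3,interpolation=cv2.INTER_CUBIC)[:, :400] if 0 else cv2.resize(i,(395,374),interpolation=cv2.INTER_CUBIC)
cv2.imwrite('pics/z0.png',np.hstack([f(a),f(b)]))
E
```

```text
(no output)
```

View pics/z0.png

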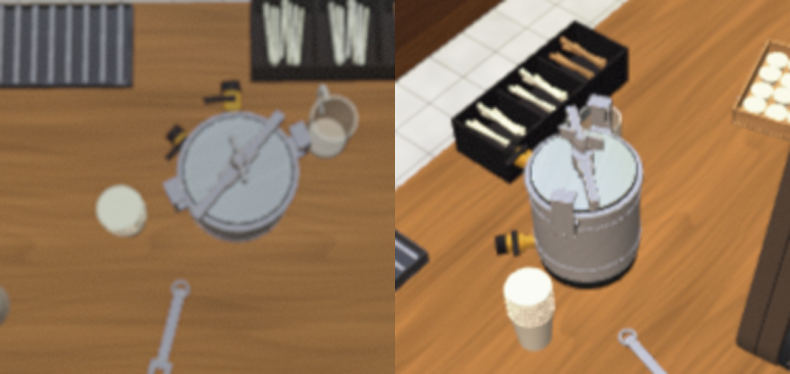

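View pics/top0.png

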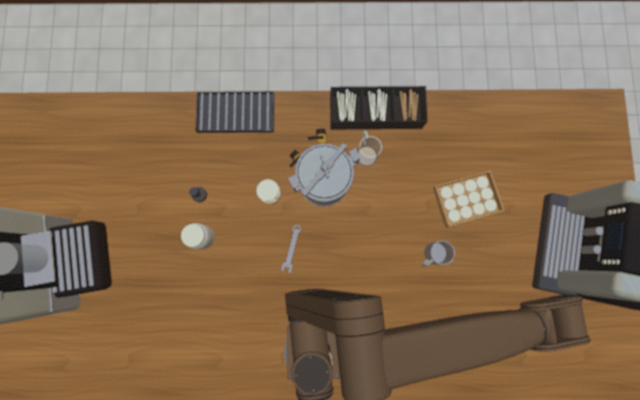

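From above, the vessel centre is at about (323,172) px. The bar runs lower-left to upper-right, with its left arm at about (312,190). The left catch is at (293,182), the cups at (268,190) and the mug at (369,150), close to the right catch. That puts the axis near (0.613,-0.045) and the swing near 0.34. Next I'll hover for a close look.

```bash
python3 -m handwheel '[[[0,0,0,-0.04,7.16],[0,0,0,-0.04,7.16],[0,0,0,-0.04,0],[0,0,0,-0.04,0],[0,0.02,-0.035,-0.01,0],[0,0.02,-0.035,0,0],[0,0.02,-0.035,0,0],[0,0.02,-0.035,0,0],[0,0.02,-0.035,0,0],[0,0.02,-0.035,0,0],[0,0.02,-0.035,0,0],[0,0.02,-0.035,0,0]]]'; python3 -m handwheel '[[[0,0.02,-0.035,0,0],[0,0.02,-0.035,0,0],[0,0.02,-0.035,0,0],[0,0.02,-0.035,0,0],[0,0.02,-0.035,0,0],[0,0.02,-0.035,0,0],[0,0.02,-0.035,0,0],[0,0.02,-0.035,0,0],[0,0.02,-0.035,0,0],[0,0.02,-0.02,0,0]]]'
```

```text
time: 2.25
eef_pos: [0.3286, -0.3712, 0.4015]
tcp_rot: [1.0, 0.001, 0.0, 0.0]
contact_force: [0.4, -0.2, 0.9]
opening: 0.004
finger_force: 0.0
time: 3.08
eef_pos: [0.5276, -0.0339, 0.402]
tcp_rot: [1.0, 0.003, 0.001, -0.0]
contact_force: [0.0, -0.3, -0.2]
opening: 0.001
finger_force: 0.0
```

```bash
python3 - <<'E'
from h import *
s=get_state(); im=viewer.read_camera('wrist'); cv2.imwrite('pics/w1.png',im)
for n,z in(('softener',0),('catch_left',.246),('bar_left_arm',.246),('wings',.291),('clamp_bar',.246)): print(n,pt('wrist',n,z))
E
```

```text
softener [(0.16, array([ 95.1, 131.8]), array([0.575 , 0.4265, 0.    ]))]
catch_left [(0.94, array([230.8, 133.5]), array([0.5747, 0.0468, 0.246 ]))]
bar_left_arm [(0.96, array([272.9, 147.9]), array([0.5593, 0.0037, 0.246 ]))]
wings [(0.92, array([326.5,  86.7]), array([ 0.6156, -0.047 ,  0.291 ])), (0.21, array([323.4,  90.7]), array([ 0.6122, -0.0444,  0.291 ]))]
clamp_bar [(0.82, array([322.6,  88.8]), array([ 0.6162, -0.0457,  0.246 ])), (0.61, array([256.9, 228.1]), array([0.4746, 0.0225, 0.246 ]))]
```

View pics/w1.png

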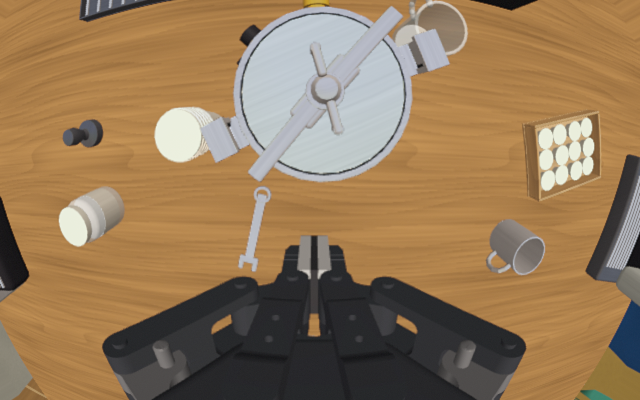

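The wrist picture agrees: the hub is at (325,88), the left arm at (273,148) and the left catch at (231,134). That gives the axis at (0.616,-0.046), the catch at radius 102 mm and angle 114°, and the bar at 139°. The wings lie at about 14° and 194°. Now I'll line the tool up with the softener and come down behind the left arm.

```bash
python3 -m handwheel '[[[0,-0.024,-0.004,0,0],[0,-0.024,-0.004,0,0],[0,-0.024,-0.004,0,0],[0,-0.024,-0.004,0,0],[0,0,0,0,-7.1],[0,0,0,0,-7.1],[0,0,0,0,-7.1],[0,0,0,0,-2.7],[0,0,0,0.037,0],[0,0,0,0.037,0],[0,0,0,0.036,0],[0,0,0,0,0]]]'; python3 -m handwheel '[[[0,0,0,0,0]]]'; python3 - <<'E'
from h import *
s=get_state(); im=viewer.read_camera('wrist'); cv2.imwrite('pics/w2.png',im)
for n,z in(('catch_left',.246),('bar_left_arm',.246),('wings',.291),('clamp_bar',.246)): print(n,pt('wrist',n,z))
E
```

```text
time: 4.38
eef_pos: [0.426, -0.0215, 0.2823]
tcp_rot: [0.978, 0.208, -0.007, -0.004]
contact_force: [-0.8, -0.1, -2.7]
opening: 0.001
finger_force: 0.0
time: 4.47
eef_pos: [0.4295, -0.0223, 0.2898]
tcp_rot: [0.978, 0.208, -0.002, -0.001]
contact_force: [-0.3, 0.3, 0.5]
opening: -0.001
finger_force: 0.0
catch_left []
bar_left_arm [(0.85, array([362.1,  18.5]), array([0.5638, 0.0035, 0.246 ]))]
wings []
clamp_bar []
```

View pics/w2.png

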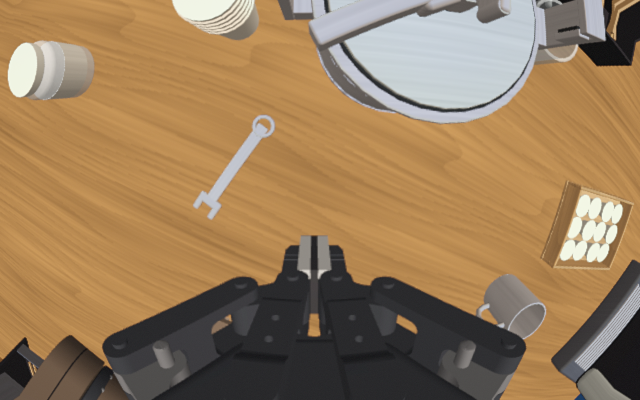

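The picture shows the fingertip at (315,240), still short of the vessel at upper right and clear of everything. I had made a 0.1 m arithmetic slip in the approach. From here to the start position is 91 mm along tool x and 35 mm along tool y.

```bash
python3 -m handwheel '[[[0,0.03,0.012,0,0],[0,0.03,0.012,0,0],[0,0.03,0.0115,0,0],[0,0,0,0,0],[0,0,0,0.022,0],[0,0,0,0.022,0],[0,0,0,0,0],[0,0,0,0,0]]]'; cat >> h.py <<'E'
AX=np.array([.616,-.046]); YAW=np.radians(24)
def sf(p):
    d=np.array(p[:2])-AX; c,s=np.cos(YAW),np.sin(YAW); return np.array([c*d[0]+s*d[1],-s*d[0]+c*d[1]]).round(4)
def show(name,names,dots=()):
    s=get_state(); im=viewer.read_camera(name)
    for n,z in names:
        for c,px,w in pt(name,n,z): print(n,c,px,w,'sf',sf(w))
    return im
E
python3 -c "
from h import *
print(sf(get_state()['eef_pos']),get_state()['contact_force'])
show('wrist',[('catch_left',.246),('bar_left_arm',.246),('wings',.291),('clamp_bar',.246)])"
```

```text
time: 5.38
eef_pos: [0.5275, -0.0173, 0.2475]
tcp_rot: [0.978, 0.209, -0.001, -0.0]
contact_force: [0.0, 0.2, 1.2]
opening: -0.001
finger_force: 0.0
[-0.0692  0.0623] [0.04378569 0.21319884 1.20329987]
catch_left 0.83 [227.2 114.1] [0.5755 0.0498 0.246 ] sf [0.002 0.104]
bar_left_arm 0.71 [297.4 179.4] [0.5595 0.0056 0.246 ] sf [-0.0306  0.0701]
bar_left_arm 0.35 [ 48.2 126.5] [0.5283 0.1657 0.246 ] sf [0.006  0.2291]
wings 0.93 [486.7 125.7] [ 0.6175 -0.0467  0.291 ] sf [ 0.0011 -0.0012]
wings 0.6 [204.1  85.1] [0.5876 0.0502 0.291 ] sf [0.0132 0.0994]
clamp_bar 0.71 [436.6 118.2] [ 0.6166 -0.0444  0.246 ] sf [0.0012 0.0012]
```

```bash
python3 -m handwheel '[[[0,0.005,0,0,0],[0,0.005,0,0,0],[0,0.005,0,0,0],[0,0.005,0,0,0]]]';  python3 -m handwheel '[[[0,0.004,0,0,0],[0,0.004,0,0,0],[0,0.004,0,0,0]]]'; python3 -m handwheel '[[[0,0.003,0,0,0],[0,0.003,0,0,0]]]'; python3 -c "
from h import *
print(sf(get_state()['eef_pos']),get_state()['contact_force'])
show('wrist',[('bar_left_arm',.246)])"
```

```text
time: 5.97
eef_pos: [0.5459, -0.009, 0.2474]
tcp_rot: [0.978, 0.209, -0.001, 0.0]
contact_force: [-2.4, -0.8, 0.9]
opening: -0.0
finger_force: 1.2
time: 6.22
eef_pos: [0.5568, -0.0039, 0.2469]
tcp_rot: [0.978, 0.209, -0.001, -0.0]
contact_force: [-3.2, -0.4, 0.5]
opening: 0.001
finger_force: 1.3
time: 6.38
eef_pos: [0.5623, -0.0015, 0.247]
tcp_rot: [0.978, 0.209, -0.001, -0.0]
contact_force: [-3.6, 0.5, -0.4]
opening: -0.002
finger_force: 1.3
[-0.0309  0.0625] [-3.57605734  0.5138606  -0.3626135 ]
bar_left_arm 0.66 [284.8 217.5] [0.5736 0.0198 0.246 ] sf [-0.012   0.0774]
```

```bash
f(){ grep -E "eef|contact"; }; python3 -m handwheel '[[[0,0.003,0,0,0],[0,0.003,0,0,0]]]'|f; python3 -m handwheel '[[[0,0.0015,0,0,0]]]'|f;python3 -m handwheel '[[[0,0.001,0,0,0]]]'|f;python3 -m handwheel '[[[0,0.001,0,0,0]]]'|f;python3 -m handwheel '[[[0,0.001,0,0,0]]]'|f
```

```text
eef_pos: [0.5676, 0.0009, 0.2472]
contact_force: [-3.8, 0.4, 0.3]
eef_pos: [0.569, 0.0016, 0.2472]
contact_force: [-6.5, 0.1, 0.9]
eef_pos: [0.5694, 0.0019, 0.2472]
contact_force: [-8.1, -0.1, 2.6]
eef_pos: [0.5697, 0.0022, 0.2472]
contact_force: [-9.6, -0.2, 1.6]
eef_pos: [0.57, 0.0026, 0.2472]
contact_force: [-12.7, -0.5, 2.7]
```

Firm contact: the force rises about 2.5 N for each 0.3 mm, so the bar is on its stop. I'll back off and look.

```bash
python3 -m handwheel '[[[0,-0.006,0,0,0],[0,-0.02,0,0,0],[0,-0.02,0,0,0],[0,-0.01,0.01,-0.04,0],[0,0,0.02,-0.04,0],[0,0,0.03,-0.04,0],[0,0,0,-0.02,0],[0,0,0,0,0],[0,0,0,0,0]]]'|grep -E "eef|time";  python3 -c "
from h import *
print(sf(get_state()['eef_pos']))
im=show('wrist',[('catch_left',.246),('bar_left_arm',.246),('wings',.291),('clamp_bar',.246)])
cv2.imwrite('pics/w3.png',im)"
```

```text
time: 7.73
eef_pos: [0.544, -0.0697, 0.3792]
[-0.0754  0.0077]
catch_left 0.84 [207.1 106.1] [0.5724 0.051  0.246 ] sf [-0.0004  0.1063]
bar_left_arm 0.82 [234.5 111.1] [0.5772 0.025  0.246 ] sf [-0.0066  0.0806]
wings 0.25 [435.6 305.5] [ 0.4943 -0.2175  0.291 ] sf [-0.1809 -0.1072]
wings 0.16 [319.1 102.8] [ 0.6124 -0.0406  0.291 ] sf [-0.0011  0.0064]
clamp_bar 0.84 [318.1 100.2] [ 0.6147 -0.0393  0.246 ] sf [0.0015 0.0066]
```

View pics/w3.png

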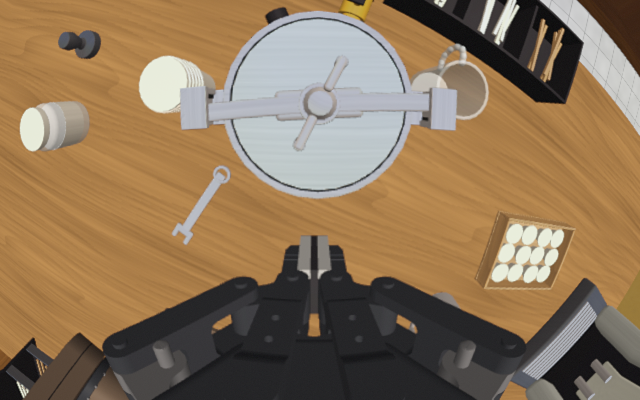

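The bar now runs straight between the catches, (208,106) to (443,103) px, with both ends under the tongues. The wing tips are at (342,62) and (299,147), so the wings lie about 27° clockwise of softener x. Next I'll go beside the lower-left wing, still above it, and refine the axis.

```bash
python3 -m handwheel '[[[0,0.015,0.008,0.01,0],[0,0.015,0.008,0.02,0],[0,0.015,0.008,0.02,0],[0,0,0,0,0],[0,0,0,0,0],[0,0,0,0,0]]]'|grep -E "eef|time";  python3 -c "
from h import *
print(sf(get_state()['eef_pos']))
im=show('wrist',[('catch_left',.246),('bar_left_arm',.246),('wings',.291),('clamp_bar',.246)])
cv2.imwrite('pics/w4.png',im)"
```

```text
time: 8.48
eef_pos: [0.5934, -0.0723, 0.3273]
[-0.0313 -0.0148]
catch_left 0.82 [164.8 164.2] [0.574  0.0503 0.246 ] sf [0.0008 0.1051]
bar_left_arm 0.57 [192.1 167.9] [0.5806 0.0266 0.246 ] sf [-0.0028  0.0807]
wings 0.58 [284.8 175.7] [ 0.6154 -0.0433  0.291 ] sf [0.0006 0.0027]
clamp_bar 0.75 [288.4 159.9] [ 0.6165 -0.0413  0.246 ] sf [0.0024 0.0041]
```

View pics/w4.png

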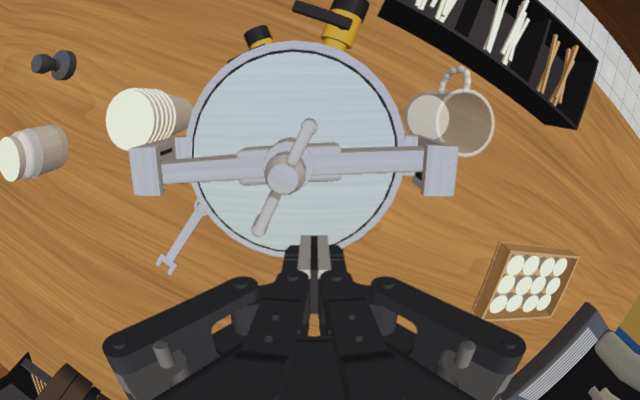

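The axis comes out at about (0.6157,-0.0429). The fingertip (315,240) sits to the right of the near wing's tip (260,228), at softener (-32,-18) mm. I'll descend and start the first strokes.

```bash
f(){ grep -E "time|eef|contact"; }; python3 -m handwheel '[[[0,0,0,0.024,0],[0,0,0,0.024,0],[0,0,0,0,0],[0,0,0,0,0]]]'|f; python3 -m handwheel '[[[0,-0.0036,-0.0087,0,0],[0,-0.0012,-0.0093,0,0],[0,0.0012,-0.0093,0,0]]]'|f;  python3 -m handwheel '[[[0,0.0036,-0.0087,0,0],[0,0.0057,-0.0075,0,0]]]'|f; python3 -c "
from h import *
AX[:]=(.6157,-.0429)
print(sf(get_state()['eef_pos']),sf(AX+np.array(get_state()['contact_force'][:2])))
im=show('wrist',[('wings',.291),('clamp_bar',.246)])
cv2.imwrite('pics/w5.png',im)"
```

```text
time: 9.07
eef_pos: [0.5929, -0.0724, 0.2783]
contact_force: [0.3, -0.5, 0.8]
time: 9.32
eef_pos: [0.5795, -0.049, 0.2814]
contact_force: [0.1, -1.3, -0.6]
time: 9.48
eef_pos: [0.581, -0.0296, 0.2804]
contact_force: [0.3, -2.0, 0.8]
[-0.0263  0.0263] [-0.4835 -1.9346]
wings 0.63 [373.3 213.7] [ 0.6152 -0.0429  0.291 ] sf [-0.0005  0.0002]
wings 0.59 [188.8 117.1] [0.6223 0.0517 0.291 ] sf [0.0445 0.0837]
clamp_bar 0.84 [357.9 188.3] [ 0.6148 -0.0426  0.246 ] sf [-0.0007  0.0006]
```

View pics/w5.png

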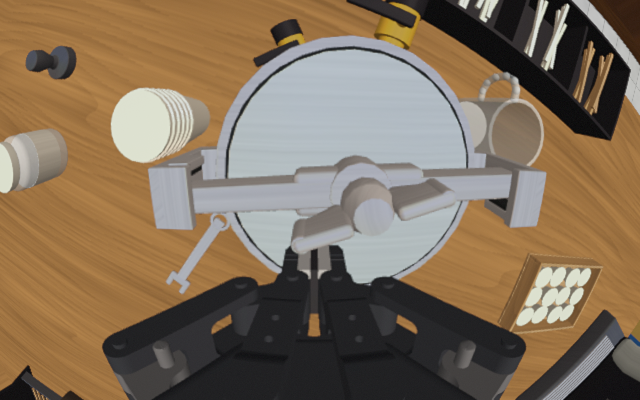

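The wing is being pushed: its near tip is now at (315,240), right ahead of the fingertip, and the hub at (370,210) matches the axis estimate. I'll continue round.

```bash
f(){ grep -E "time|eef|contact"; };  python3 -m handwheel '[[[0,0.0075,-0.0057,0,0],[0,0.0087,-0.0036,0,0],[0,0.0093,-0.0012,0,0],[0,0.0093,0.0012,0,0],[0,0.0087,0.0036,0,0],[0,0.0075,0.0057,0,0]]]'|f; python3 -m handwheel '[[[0,0.0057,0.0075,0,0],[0,0.0036,0.0087,0,0],[0,0.0012,0.0093,0,0],[0,-0.0012,0.0093,0,0],[0,-0.0036,0.0087,0,0],[0,-0.0057,0.0075,0,0]]]'|f;  python3 -c "
from h import *
AX[:]=(.6157,-.0429)
print(sf(get_state()['eef_pos']),sf(AX+np.array(get_state()['contact_force'][:2])))
im=show('wrist',[('catch_left',.246),('bar_left_arm',.246),('wings',.291),('clamp_bar',.246)])
cv2.imwrite('pics/w6.png',im)"
```

```text
time: 10.13
eef_pos: [0.6288, -0.0089, 0.2789]
contact_force: [-1.1, 0.9, -0.1]
time: 10.63
eef_pos: [0.6489, -0.0575, 0.2792]
contact_force: [0.6, 1.4, 0.2]
[ 0.0244 -0.0268] [1.1069 1.0172]
catch_left 0.79 [137.5 256. ] [0.5728 0.0489 0.246 ] sf [-0.0019  0.1013]
catch_left 0.55 [167.5 263.1] [0.5794 0.0245 0.246 ] sf [-0.0057  0.0763]
bar_left_arm 0.92 [167.9 262.3] [0.58   0.0251 0.246 ] sf [-0.005   0.0766]
clamp_bar 0.66 [272.8 263. ] [ 0.614  -0.0422  0.246 ] sf [-0.0013  0.0013]
```

View pics/w6.png

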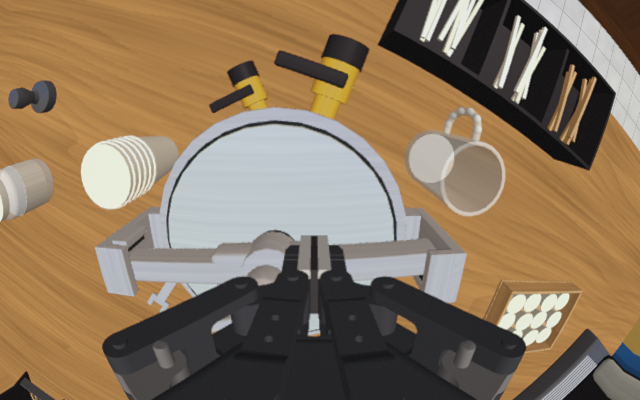

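```bash
f(){ grep -E "eef|contact"; };  python3 -m handwheel '[[[0,-0.0075,0.0057,0,0],[0,-0.0087,0.0036,0,0],[0,-0.0093,0.0012,0,0],[0,-0.0093,-0.0012,0,0],[0,-0.0087,-0.0036,0,0],[0,-0.0075,-0.0057,0,0]]]'|f; python3 -m handwheel '[[[0,-0.0057,-0.0075,0,0],[0,-0.0036,-0.0087,0,0],[0,-0.0012,-0.0093,0,0]]]'|f; python3 -m handwheel '[[[0,0.0012,-0.0093,0,0],[0,0.0036,-0.0087,0,0]]]'|f; python3 -m handwheel '[[[0,0.0057,-0.0075,0,0]]]'|f;  python3 -c "
from h import *
AX[:]=(.6157,-.0429)
print(get_state()['time'],sf(get_state()['eef_pos']),sf(AX+np.array(get_state()['contact_force'][:2])))"
```

```text
eef_pos: [0.601, -0.0778, 0.2794]
contact_force: [1.0, -0.7, 0.2]
eef_pos: [0.581, -0.0579, 0.2794]
contact_force: [1.5, -1.3, -0.2]
eef_pos: [0.5782, -0.0387, 0.2792]
contact_force: [0.1, -0.4, -1.0]
eef_pos: [0.5807, -0.0293, 0.2792]
contact_force: [-0.3, -1.5, -0.1]
11.8833 [-0.0265  0.0266] [-0.8272 -1.2344]
```

About 400° has been turned. From here I'll take single small steps and halt on any force rise.

```bash
f(){ grep -E "eef|contact" | tr -d '[],' | awk '/eef/{p=$2" "$3} /contact/{f=sqrt($2^2+$3^2); print p, $2,$3,"F",f} END{exit f>4.5}'; }
m="python3 -m handwheel"
$m '[[[0,0.0035,-0.0031,0,0],[0,0,0,0,0]]]'|f && $m '[[[0,0.0039,-0.0026,0,0],[0,0,0,0,0]]]'|f && $m '[[[0,0.0042,-0.0021,0,0],[0,0,0,0,0]]]'|f && $m '[[[0,0.0045,-0.0015,0,0],[0,0,0,0,0]]]'|f && $m '[[[0,0.0046,-0.0009,0,0],[0,0,0,0,0]]]'|f && $m '[[[0,0.0047,-0.0003,0,0],[0,0,0,0,0]]]'|f && $m '[[[0,0.0047,0.0003,0,0],[0,0,0,0,0]]]'|f && $m '[[[0,0.0046,0.0009,0,0],[0,0,0,0,0]]]'|f && $m '[[[0,0.0045,0.0015,0,0],[0,0,0,0,0]]]'|f && $m '[[[0,0.0042,0.0021,0,0],[0,0,0,0,0]]]'|f && $m '[[[0,0.0039,0.0026,0,0],[0,0,0,0,0]]]'|f && $m '[[[0,0.0035,0.0031,0,0],[0,0,0,0,0]]]'|f
```

```text
0.5833 -0.0246 -0.9 0.3 F 0.948683
0.5859 -0.0217 -1.1 -0.6 F 1.253
0.5889 -0.0185 -0.2 -0.7 F 0.728011
0.5924 -0.0153 -0.6 -0.3 F 0.67082
0.5963 -0.0125 -0.4 -0.8 F 0.894427
0.6005 -0.0103 0.0 -0.0 F 0
0.6049 -0.0086 -1.2 -0.8 F 1.44222
0.6095 -0.0076 -1.4 -1.2 F 1.84391
0.6143 -0.0072 0.6 0.1 F 0.608276
0.6191 -0.0075 -1.9 -0.1 F 1.90263
0.6237 -0.0084 -0.3 0.2 F 0.360555
0.6282 -0.0099 -0.4 0.7 F 0.806226
```

```bash
f(){ grep -E "eef|contact" | tr -d '[],' | awk '/eef/{p=$2" "$3} /contact/{f=sqrt($2^2+$3^2); print p, $2,$3,"F",f} END{exit f>4.5}'; }
m="python3 -m handwheel"
$m '[[[0,0.0031,0.0035,0,0],[0,0,0,0,0]]]'|f && $m '[[[0,0.0026,0.0039,0,0],[0,0,0,0,0]]]'|f && $m '[[[0,0.0021,0.0042,0,0],[0,0,0,0,0]]]'|f && $m '[[[0,0.0015,0.0045,0,0],[0,0,0,0,0]]]'|f && $m '[[[0,0.0009,0.0046,0,0],[0,0,0,0,0]]]'|f && $m '[[[0,0.0003,0.0047,0,0],[0,0,0,0,0]]]'|f && $m '[[[0,-0.0003,0.0047,0,0],[0,0,0,0,0]]]'|f && $m '[[[0,-0.0009,0.0046,0,0],[0,0,0,0,0]]]'|f && $m '[[[0,-0.0015,0.0045,0,0],[0,0,0,0,0]]]'|f && $m '[[[0,-0.0021,0.0042,0,0],[0,0,0,0,0]]]'|f; python3 -c "
from h import *
AX[:]=(.6157,-.0429)
print(get_state()['time'],sf(get_state()['eef_pos']))
cv2.imwrite('pics/w7.png',np.hstack([cv2.resize(viewer.read_camera('top')[130:220,270:380],(395,324),interpolation=2),cv2.resize(viewer.read_camera('side')[110:220,240:360],(395,324),interpolation=2)]))"
```

```text
0.6324 -0.012 -1.4 0.6 F 1.52315
0.6363 -0.0145 -0.3 1.2 F 1.23693
0.6398 -0.0175 -0.2 1.1 F 1.11803
0.643 -0.0211 -0.2 1.1 F 1.11803
0.6457 -0.0251 -0.2 1.9 F 1.9105
0.6478 -0.0293 -0.8 1.3 F 1.52643
0.6494 -0.0338 -0.7 0.5 F 0.860233
0.6504 -0.0384 -0.1 0.3 F 0.316228
0.6509 -0.0431 0.8 -0.4 F 0.894427
0.6504 -0.0477 -0.4 0.6 F 0.72111
15.55 [ 0.0298 -0.0185]
```

```bash
f(){ grep -E "eef|contact" | tr -d '[],' | awk '/eef/{p=$2" "$3} /contact/{f=sqrt($2^2+$3^2); print p, $2,$3,"F",f} END{exit f>4.5}'; }
m="python3 -m handwheel"
$m '[[[0,-0.0026,0.0039,0,0],[0,0,0,0,0]]]'|f && $m '[[[0,-0.0031,0.0035,0,0],[0,0,0,0,0]]]'|f && $m '[[[0,-0.0035,0.0031,0,0],[0,0,0,0,0]]]'|f && $m '[[[0,-0.0039,0.0026,0,0],[0,0,0,0,0]]]'|f && $m '[[[0,-0.0042,0.0021,0,0],[0,0,0,0,0]]]'|f && $m '[[[0,-0.0045,0.0015,0,0],[0,0,0,0,0]]]'|f && $m '[[[0,-0.0046,0.0009,0,0],[0,0,0,0,0]]]'|f && $m '[[[0,-0.0047,0.0003,0,0],[0,0,0,0,0]]]'|f
```

```text
0.6496 -0.0508 0.4 4.2 F 4.219
0.6485 -0.0532 0.8 9.3 F 9.33435
```

View pics/w7.png

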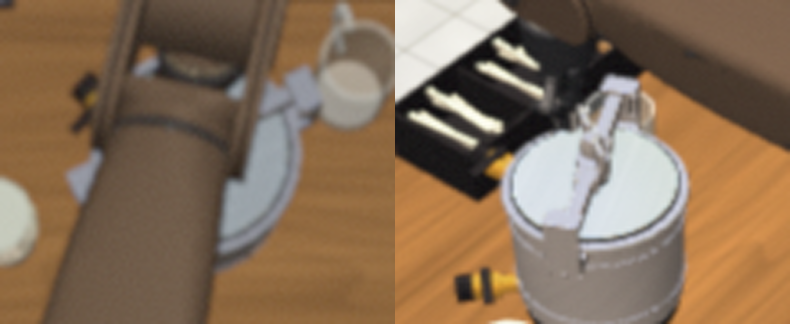

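The force rose sharply, from 4.2 to 9.3 N, and acts tangentially against the wing. The total turn is about 575°, inside the expected 430–600°, so the screw is tight. I'll back off, rise and check.

```bash
python3 -m handwheel '[[[0,0.0015,-0.0018,0,0],[0,0.003,-0.0035,0,0],[0,0.003,-0.0035,0,0],[0,0,0,-0.02,0],[0,0,0,-0.04,0],[0,-0.03,0,-0.04,0],[0,-0.04,0,0,0],[0,-0.04,0,0,0],[0,0,0,0,0],[0,0,0,0,0],[0,0,0,0,0]]]'|grep -E "time|eef|contact";  python3 -c "
from h import *
AX[:]=(.6157,-.0429)
print(sf(get_state()['eef_pos']))
im=show('wrist',[('catch_left',.246),('bar_left_arm',.246),('wings',.288),('clamp_bar',.246)])
cv2.imwrite('pics/w8.png',im)"
```

```text
time: 16.9
eef_pos: [0.5558, -0.0885, 0.373]
contact_force: [-0.6, 0.7, -0.5]
[-0.0732 -0.0173]
catch_left 0.74 [184.3 109.7] [0.576  0.0506 0.246 ] sf [0.0018 0.1016]
catch_left 0.35 [ 65.1 121.4] [0.5153 0.1943 0.246 ] sf [0.0048 0.2575]
bar_left_arm 0.58 [211.6 109.3] [0.5857 0.0256 0.246 ] sf [0.0005 0.0748]
bar_left_arm 0.5 [188.2  89.6] [0.5945 0.054  0.246 ] sf [0.02   0.0971]
wings 0.88 [293.7 107.6] [ 0.6161 -0.0445  0.288 ] sf [-0.0003 -0.0016]
clamp_bar 0.8 [293.6 107.1] [ 0.6151 -0.0419  0.246 ] sf [-0.0001  0.0012]
```

View pics/w8.png

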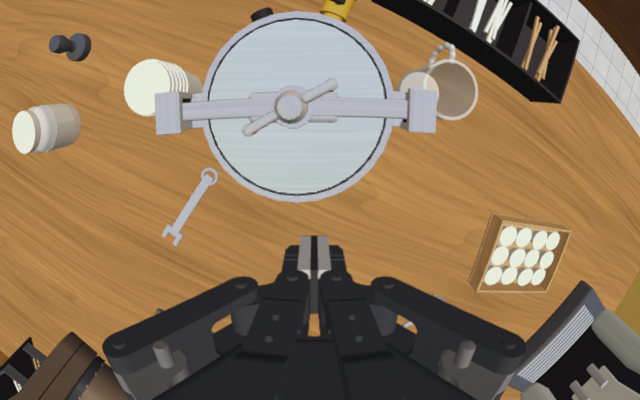

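The bar lies straight at home, (168,107) to (422,107) px, with the arm point measured at softener (0.5,74.8) mm. The wings rest at (334,87) and (247,131), which is 576° of turn, and nothing else has moved. Handing in.

```bash
python3 -c "
from plant import sign_off
print(sign_off())"
```

```text
the job is handed in; nothing more can be done
None
```

I pushed the clamp bar home under both catches and spun the wing screw down about 576° until it came up tight at about 9 N; nothing else on the counter looked moved, and I handed the job in at about 17 s.

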